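# Take the star finder out from under the chart tools and re-stow the drawer

## Robot

A 6-joint arm with a two-finger parallel gripper is mounted at the origin on the work surface. World frame = base frame: x ahead of the robot, y to its left, z up, the work surface at z = 0. Lengths are in mm, angles in degrees, forces in N, time in s.
With the tool pointing down it reaches from about 350 to 850 mm from the base axis. Payload 8.1 kg.
Tool frame: the origin (TCP) lies between the finger pads; the fingertips stand 22 mm ahead of it and the grasp point (between the pads) lies 3 mm ahead of it; z points along the fingers, y is the line along which they close (so a half turn about z gives the same grasp; the last joint's range is limited). The gripper opens to 85 mm and grips with 20 to 120 N. Pads are 22 mm wide; open, the fingers measure 114 mm over their backs; the gripper's body (76 mm by 85 mm) begins 54 mm behind the grasp point. The pads swing forward as they close: fully open they stand 13 mm farther back than shut.
Start: joints at [-76.398, 7.471, 85.268, -0, 87.261, -4.893], TCP at [190.354, -569.009, 253.292] pointing down, gripper open.
Joint ranges: [-169.43, 169.43], [-51.17, 129.36], [1.28, 143.12], [-76.62, 256.62], [0, 156.53], [-152.29, 152.29]. Speed limits (degrees/s): [136.94, 136.94, 159.86, 180, 180, 180].

## Interface

Orientations are given as [roll, pitch, yaw] about the fixed x, y, z axes, in that order (R = Rz(yaw) Ry(pitch) Rx(roll)).
In Python, from bench import sense, snapshot, calibration, hand_in gives the robot as it stands.
- The arm moves only by the shell command python3 -m crank 'ROWS' [FORCE]. ROWS is JSON, a list of rows, each a list of 5 numbers: the shift along the tool's x, y, z in cm, then the turn about the tool's z in rad, then the finger opening in cm, from 0 to 8.54. A call has 1 to 20 rows; each row is the pose to reach, as a shift and turn from the pose commanded when the call began, along the tool's axes at that moment; what a row does not reach only later rows make up. A row lasts 1/10 s, in which the tool goes at most 50 mm and 8.59 degrees, less where a joint would pass 70% of its speed; a pose out of reach is approached as far as the arm can. A call with a gripper value outside its range is refused whole. The fingers move at their own pace and stop on an object; FORCE is the grip in N (left out, the last holds). Time passes only in rows, so rows that repeat a pose let the fingers close. It gives the time, the measured TCP pose, the force, the opening and the grip force at its end, in the units of the state.
- sense(): the state, without advancing time (a new reading comes with each control period).
- snapshot(name): name is "scene" or "top" or "wrist"; returns (picture, depth): 480x640x3 uint8, red, green, blue; 480x640 float32, mm along the optical axis (not along the pixel's ray), 0 where there is no reading.
- calibration(name): a dict with "fovy" (degrees; the focal length in pixels is half the picture's height over the tangent of half this angle, whatever the lens; pixels are square), "cx", "cy" (the principal point, pixels), "rvec" (rotation vector, rad) and "tvec" (3), from world to camera coordinates, as OpenCV has them; the wrist camera has in their place "tool_from_camera" (4x4, takes a point from camera to tool coordinates, whose origin is the TCP and whose axes are the flange's). Camera axes: x right, y down, z forward; pixel columns grow to the right and rows downward; lengths in mm; the calibration is good to about 2 mm. A picture is of the moment at which its call begins: read the wrist's pose just before it. calibration takes no time and is no camera call.
- hand_in(): hands the job in; it is judged then, once.
The state is a dict: "time": time; "joint_pos": joint angles; "qd": joint speeds; "joint_efforts": joint torques, N m; "tool_pos": TCP position; "tcp_rot": TCP orientation; "ft_force": force on the tool from outside, world axes, zero at the start; "wrist_torque": the same for the moment, N m; "finger_gap": finger opening in mm; "grip_force": force on a finger pad.
Only numpy, scipy, OpenCV 4.12 (cv2) and the standard library are available. Lean on these libraries where they do the work, as an engineer would, in place of code of your own. Each camera call takes 0.05 s, during which the arm holds its last target. There are 200 camera calls.

## Task

Get the star finder out of the drawer: clear the dividers, the telescope and the torch, which lie across it, to the black rubber mat at the side, then lift the star finder out by its thumb nut and lay it flat on the plotting pad, the whole disc on the pad. Then put the dividers, the telescope and the torch back, each home in the cradle it came from, so that the drawer is stowed again. Set things down, do not drop them, and leave the sextant where it lies.

Things in the scene. Friction and masses are not known exactly. Their poses are not given: they have to be found in the camera images.
- dividers_mid (a point): steel chart dividers, closed, lying flat: 218 mm long; two legs side by side, 15.5 mm wide and 10 mm thick at the grip, tapering to points at -y; round hinge 21 mm wide at +y. Point: middle of the length, half-way up (5 mm above the underside). y along the legs to the hinge, z up. About 110 g. Starts in its cradle, across the star finder.
- telescope_mid (a point): sextant telescope: black tube 28 mm in diameter, 234 mm long; ends beyond 98 mm from the middle widen to 40 mm (objective +y, red rubber eyecup -y). A foot 26 x 50 mm under its middle reaches 22 mm below the axis: stands on a flat surface without rolling. Point: on the axis, mid-length. y along the tube to the objective, z up. About 260 g. Starts in its cradle, across the star finder.
- torch_mid (a point): aluminium chart torch: tube 24 mm in diameter, 228 mm long; ends beyond 98 mm from the middle are hexagonal, 32 mm across flats, a flat down: lies on a flat surface with its axis 16 mm up and does not roll. Point: on the axis, mid-length. y along the tube to the lens, z up. About 190 g. Starts in its cradle, across the star finder.
- star_finder_nut (a point): star finder: white plastic disc, 150 mm diameter, 5 mm thick; black thumb nut on its centre, 24 mm diameter, 22 mm high. Point: middle of the nut, 11 mm above the disc's face, 16 mm above its underside. z up. About 120 g. Starts on the drawer's bottom under the three tools, between the cradles' posts (7 mm clear at the nearest): once the tools are away it lifts straight up.
- dividers_rest: fixed grey cradle in the drawer for the dividers: two posts, 8 mm thick, 172 mm apart along its y axis, on a strip 44 x 196 x 3 mm. Each post: flat seat 26 mm wide, cheeks sloping outward. Origin: centre of the strip's underside, on the drawer floor; z up. With the dividers home, its listed point is 60 mm above the origin, its y along the cradle's y (either way round). Three cradles side by side, any order, 72 mm apart in x.
- telescope_rest: fixed grey cradle in the drawer for the telescope: two posts, 8 mm thick, 172 mm apart along its y axis, on a strip 44 x 196 x 3 mm. Each post: 90 degree vee that centres the tube; 8 mm play each way along y. Origin: centre of the strip's underside, on the drawer floor; z up. With the telescope home, its listed point is 60 mm above the origin, its y along the cradle's y (either way round). Three cradles side by side, any order, 72 mm apart in x.
- torch_rest: fixed grey cradle in the drawer for the torch: two posts, 8 mm thick, 172 mm apart along its y axis, on a strip 44 x 196 x 3 mm. Each post: 90 degree vee that centres the tube; 8 mm play each way along y. Origin: centre of the strip's underside, on the drawer floor; z up. With the torch home, its listed point is 60 mm above the origin, its y along the cradle's y (either way round). Three cradles side by side, any order, 72 mm apart in x.
- side_mat: black ribbed rubber mat, fixed on the desk to the left or right of the drawer, 250 mm (x) x 200 mm (y), 4 mm thick: the side area. It takes the three tools side by side lying along its x axis, 72 mm apart. Origin: centre of its underside, z up.
- plotting_pad: square white paper plotting pad with a printed compass rose, fixed on the desk on the other side of the drawer, 170 x 170 mm, 8 mm thick: the star finder's place. Origin: centre of its underside, z up.
- sextant_hub (a point): aluminium sextant, 215 x 190 x 95 mm, on its legs in the drawer's rear compartment; leave alone. Point: pivot hub at its near end, 45 mm above the drawer floor. Grey steel drawer, 284 mm wide; above the desk: floor 10, sides 54, divider before the sextant 40, front (robot side) 94 mm. From the middle cradle the front's inner face is 142 mm towards the robot, the divider 135 mm away.

How it is judged (in metres and radians):
On the way, in this order (a step that is already met when the one before it is completed fails the run):
1. the dividers, the telescope and the torch all lie released on the rubber mat (x of dividers_mid in the frame of side_mat between -0.125 and 0.125 m and y of dividers_mid in the frame of side_mat between -0.1 and 0.1 m and z of each of dividers_mid, telescope_mid, torch_mid in the frame of side_mat below 0.034 m and linear speed of each of dividers, telescope, torch below 0.03 m/s and contact force between the fingers and dividers below 0.1 N and x of telescope_mid in the frame of side_mat between -0.125 and 0.125 m and y of telescope_mid in the frame of side_mat between -0.1 and 0.1 m and contact force between the fingers and telescope below 0.1 N and x of torch_mid in the frame of side_mat between -0.125 and 0.125 m and y of torch_mid in the frame of side_mat between -0.1 and 0.1 m and contact force between the fingers and torch below 0.1 N), for 0.2 s.
2. the star finder lies released and flat on the plotting pad (x of star_finder_nut in the frame of plotting_pad between -0.012 and 0.012 m and y of star_finder_nut in the frame of plotting_pad between -0.012 and 0.012 m and z of star_finder_nut in the frame of plotting_pad between 0.02 and 0.029 m and angle between star_finder_nut's own z axis and vertical below 0.05 rad and linear speed of star_finder below 0.03 m/s and contact force between the fingers and star_finder below 0.1 N), for 0.2 s.
At the end, for the whole second after the job is handed in: Star finder flat on the pad, centre within 12 mm of the pad's along both pad axes. Dividers, telescope and torch each in their own cradle: centre within 10 mm across, 12 mm along and 6 mm in height, direction within 5 degrees, either way round. All released and at rest (all of step 2 and x of dividers_mid in the frame of dividers_rest between -0.01 and 0.01 m and y of dividers_mid in the frame of dividers_rest between -0.012 and 0.012 m and z of dividers_mid in the frame of dividers_rest between 0.054 and 0.066 m and angle between the y axis of dividers_mid and the y axis of dividers_rest, either way round below 0.09 rad and linear speed of each of dividers, telescope, torch below 0.03 m/s and contact force between the fingers and dividers below 0.1 N and x of telescope_mid in the frame of telescope_rest between -0.01 and 0.01 m and y of telescope_mid in the frame of telescope_rest between -0.012 and 0.012 m and z of telescope_mid in the frame of telescope_rest between 0.054 and 0.066 m and angle between the y axis of telescope_mid and the y axis of telescope_rest, either way round below 0.09 rad and contact force between the fingers and telescope below 0.1 N and x of torch_mid in the frame of torch_rest between -0.01 and 0.01 m and y of torch_mid in the frame of torch_rest between -0.012 and 0.012 m and z of torch_mid in the frame of torch_rest between 0.054 and 0.066 m and angle between the y axis of torch_mid and the y axis of torch_rest, either way round below 0.09 rad and contact force between the fingers and torch below 0.1 N); the robot touches nothing.
It fails at once if the sextant is shifted by more than 10 mm (distance of sextant_hub from where it was at the start of the episode above 0.01 m).
It fails at once if the dividers is dropped (falls free at more than 0.8 m/s, about 30 mm) (linear speed of dividers above 0.8 m/s and contact force between the fingers and dividers below 0.05 N).
It fails at once if the telescope is dropped (falls free at more than 0.8 m/s, about 30 mm) (linear speed of telescope above 0.8 m/s and contact force between the fingers and telescope below 0.05 N).
It fails at once if the torch is dropped (falls free at more than 0.8 m/s, about 30 mm) (linear speed of torch above 0.8 m/s and contact force between the fingers and torch below 0.05 N).
It fails at once if the star finder is dropped (falls free at more than 0.8 m/s, about 30 mm) (linear speed of star_finder above 0.8 m/s and contact force between the fingers and star_finder below 0.05 N).
It also fails if it takes over 147 s, if anything falls off the work surface, if the arm or the gripper's body presses on something with over 40 N, if the wrist force passes 120 N, or if a joint passes its speed limit or range.

## Working session

There is one attempt and no reset: what is moved stays moved. The work goes in short steps, Python scripts to look and compute and a shell command to move; the robot and the scene stay as the last step left them, time stands still between calls to the robot, and variables do not carry over. Pictures are saved under pics/ and viewed, at most 15 in all, crops included, and the job is handed in when it is done.

```bash
mkdir -p pics; ls; cat > h.py <<'E'
import numpy as np, cv2
from bench import sense, snapshot, calibration
from scipy.spatial.transform import Rotation as R
def K(name):
    c=calibration(name); f=240/np.tan(np.radians(c["fovy"])/2)
    return f,c["cx"],c["cy"],c
def pose(name,s=None):
    f,cx,cy,c=K(name)
    if name=="wrist":
        s=s or sense(); T=np.array(c["tool_from_camera"]); Rt=R.from_euler("xyz",s["tcp_rot"],degrees=True).as_matrix()
        return Rt@T[:3,:3], Rt@T[:3,3]+np.array(s["tool_pos"])
    Rm=cv2.Rodrigues(np.array(c["rvec"],float))[0]; t=np.array(c["tvec"],float).ravel()
    return Rm.T,-Rm.T@t
def cloud(name,depth,s=None):
    f,cx,cy,c=K(name); Rw,o=pose(name,s)
    v,u=np.mgrid[:480,:640]
    P=np.stack([(u-cx)/f*depth,(v-cy)/f*depth,depth],-1)
    return P@Rw.T+o
def ray(name,u,v,z,s=None):
    f,cx,cy,c=K(name); Rw,o=pose(name,s)
    d=Rw@np.array([(u-cx)/f,(v-cy)/f,1]); return o+d*(z-o[2])/d[2]
E
python3 - <<'E'
from h import *
s=sense();print(s)
for n in ("top","scene"):
    p,d=snapshot(n); cv2.imwrite(f"pics/{n}0.png",p[:,:,::-1]); np.save(f"{n}0.npy",d); print(n,pose(n),(d>0).mean())
print(calibration("wrist"))
E
```

```text
pics
{'time': 0.0, 'joint_pos': array([-7.63983133e+01,  7.51529113e+00,  8.53308725e+01, -1.31654324e-03,
        8.72620388e+01, -4.89325901e+00]), 'qd': array([-0.0434276 , -0.10102681, -0.02040365,  0.0471564 , -0.03109755,
        0.02557643]), 'joint_efforts': array([-1.27120871e-03, -5.69401431e+01, -5.00554276e+01, -7.43040437e-04,
        1.49040332e-02,  1.99343901e-06]), 'tool_pos': array([ 190.22061764, -568.4958127 ,  252.22722558]), 'tcp_rot': array([-1.79892080e+02, -7.91949931e-03,  1.84950024e+01]), 'ft_force': array([ 0.12881541, -0.64527814,  0.12711098]), 'wrist_torque': array([-0.05638598, -0.00275923,  0.00410037]), 'grip_force': 0.0, 'finger_gap': 85.36327677857588}
top (array([[ 0.00893873, -0.98749591,  0.15739101],
       [-0.99976277, -0.00569918,  0.02102212],
       [-0.01986226, -0.15754159, -0.98731258]]), array([ 425.42801015,  -14.96615483, 1292.40317072])) 0.9960188802083333
scene (array([[ 0.78721655,  0.49908954, -0.36221503],
       [ 0.61666092, -0.64129203,  0.45658936],
       [-0.00440664, -0.58279856, -0.81260472]]), array([ 912.26154396, -374.20283663,  747.00195047])) 0.9960677083333334
{'fovy': 69.75466099941609, 'cx': 323.7794220610415, 'cy': 243.3774307534148, 'tool_from_camera': array([[ 3.51972070e-04, -9.48186126e-01, -3.17715198e-01,
         8.16604706e+01],
       [ 9.99999846e-01,  1.97459131e-04,  5.18527309e-04,
         3.72828150e-02],
       [-4.28924633e-04, -3.17715332e-01,  9.48186049e-01,
        -1.20744725e+02],
       [ 0.00000000e+00,  0.00000000e+00,  0.00000000e+00,
         1.00000000e+00]])}
```

View pics/top0.png

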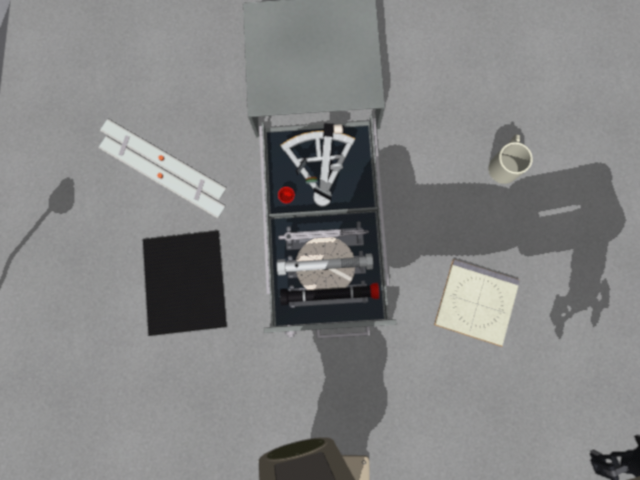

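View pics/scene0.png

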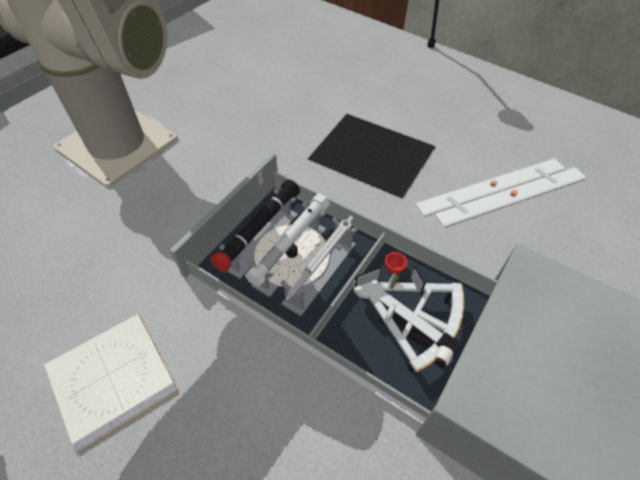

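The top view shows the drawer in the middle, tools along world y: telescope (row ~293), torch (~265), dividers (~236). The mat is on the left (145–225, 232–333) and the pad on the right (centre ~477,303). The scene view confirms this layout. Next I measure them.

```bash
cat > m.py <<'E'
from h import *
p=cv2.imread("pics/top0.png"); d=np.load("top0.npy"); C=cloud("top",d)
g=p.max(2)
def rect(mask,z,win):
    m=np.zeros(mask.shape,np.uint8); m[win[1]:win[3],win[0]:win[2]]=mask[win[1]:win[3],win[0]:win[2]]
    c=max(cv2.findContours(m,cv2.RETR_EXTERNAL,cv2.CHAIN_APPROX_NONE)[0],key=cv2.contourArea).reshape(-1,2)
    w=np.array([ray("top",u,v,z)[:2] for u,v in c],np.float32)
    return cv2.minAreaRect(w)
print("mat",rect((g<45).astype(np.uint8),4,(130,215,240,350)), C[260:310,160:210,2].mean())
print("pad",rect((p[:,:,0]>165).astype(np.uint8),8,(420,240,540,360)), C[285:320,460:495,2].mean())
for n in ("top","scene"):
    C=cloud(n,np.load(n+"0.npy"))
    A=C.reshape(-1,3)
    if n=="top":
        print("front wall top",np.round(C[310:335:2,330],0).tolist())
        print("desk z",np.median(C[380:400,100:200,2]))
    A=A[(A[:,2]>52)&(A[:,2]<100)&(abs(A[:,1])<160)&(A[:,0]>390)&(A[:,0]<680)]
    h,e=np.histogram(A[:,0],bins=58,range=(390,680)); print(n,list(zip(e[:-1].astype(int).tolist(),h.tolist())))
E
python3 m.py
```

```text
mat ((522.6182861328125, 359.547119140625), (243.62510681152344, 194.2987823486328), 6.992006301879883) 9.774978303009378
pad ((471.8846740722656, -381.83428955078125), (170.32748413085938, 156.35519409179688), 72.55873107910156) 15.104846115039182
front wall top [[454.0, -14.0, 11.0], [450.0, -14.0, 7.0], [444.0, -14.0, 13.0], [440.0, -14.0, 8.0], [435.0, -14.0, 9.0], [430.0, -14.0, 11.0], [425.0, -14.0, 1.0], [420.0, -14.0, 93.0], [416.0, -14.0, 92.0], [411.0, -14.0, 91.0], [405.0, -14.0, 2.0], [400.0, -15.0, -3.0], [396.0, -15.0, 51.0]]
desk z 0.2002118942807556
top [(390, 73), (395, 80), (400, 56), (405, 111), (410, 160), (415, 164), (420, 140), (425, 87), (430, 24), (435, 6), (440, 5), (445, 12), (450, 8), (455, 4), (460, 12), (465, 26), (470, 40), (475, 109), (480, 188), (485, 213), (490, 219), (495, 215), (500, 155), (505, 108), (510, 52), (515, 19), (520, 12), (525, 7), (530, 10), (535, 16), (540, 38), (545, 59), (550, 138), (555, 194), (560, 225), (565, 198), (570, 148), (575, 66), (580, 36), (585, 17), (590, 14), (595, 7), (600, 12), (605, 12), (610, 13), (615, 19), (620, 28), (625, 91), (630, 145), (635, 162), (640, 132), (645, 52), (650, 22), (655, 20), (660, 17), (665, 9), (670, 6), (675, 5)]
scene [(390, 0), (395, 1), (400, 36), (405, 103), (410, 370), (415, 532), (420, 528), (425, 517), (430, 238), (435, 9), (440, 8), (445, 9), (450, 9), (455, 7), (460, 15), (465, 14), (470, 29), (475, 68), (480, 118), (485, 208), (490, 274), (495, 379), (500, 457), (505, 282), (510, 141), (515, 65), (520, 24), (525, 7), (530, 10), (535, 27), (540, 26), (545, 46), (550, 104), (555, 176), (560, 269), (565, 374), (570, 335), (575, 231), (580, 124), (585, 53), (590, 27), (595, 14), (600, 20), (605, 28), (610, 31), (615, 32), (620, 56), (625, 119), (630, 202), (635, 246), (640, 251), (645, 164), (650, 47), (655, 32), (660, 25), (665, 22), (670, 14), (675, 14)]
```

```bash
cat >> h.py <<'E'
def go(x,y,z,yaw,s=None):
    s=s or sense(); Rt=R.from_euler("xyz",s["tcp_rot"],degrees=True).as_matrix()
    dl=Rt.T@(np.array([x,y,z])-s["tool_pos"])/10
    t=(s["tcp_rot"][2]-yaw+180)%360-180
    print("row: ",np.round(dl,2),"turn",round(np.radians(t),3))
def where():
    s=sense(); print(round(s["time"],2),np.round(s["tool_pos"],1),np.round(s["tcp_rot"],2),"ft",np.round(s["ft_force"],1),"gap",round(s["finger_gap"],1),"grip",round(s["grip_force"],1))
E
python3 -m crank '[[8,-6,-5,-0.15,8.5],[12,-9,-5,-0.3,8.5],[16,-12,-5,-0.45,8.5],[20,-15,-5,-0.6,8.5],[24,-18,-5,-0.75,8.5],[28,-21,-5,-0.9,8.5],[32,-24,-5,-1.05,8.5],[36,-27,-5,-1.2,8.5],[40,-30,-5,-1.248,8.5],[44,-33,-5,-1.248,8.5],[48,-36,-5,-1.248,8.5],[51,-39,-5,-1.248,8.5],[53.1,-41.1,-5,-1.248,8.5],[53.1,-41.1,-5,-1.248,8.5],[53.1,-41.1,-5,-1.248,8.5],[53.1,-41.1,-5,-1.248,8.5]]'
python3 - <<'E'
from h import *
where(); s=sense(); p,d=snapshot("wrist"); cv2.imwrite("pics/w1.png",p[:,:,::-1]); np.save("w1.npy",d); np.save("w1s.npy",s,allow_pickle=True)
E
```

```text
time: 1.7
tool_pos: [563.4, -10.2, 302.5]
tcp_rot: [-179.9, 0.0, 90.1]
ft_force: [0.0, -0.0, -0.5]
finger_gap: 84.6
grip_force: 0.0
1.7 [563.4 -10.2 302.5] [-1.7991e+02  1.0000e-02  9.0100e+01] ft [ 0.  -0.  -0.5] gap 84.6 grip 0.0
```

View pics/w1.png

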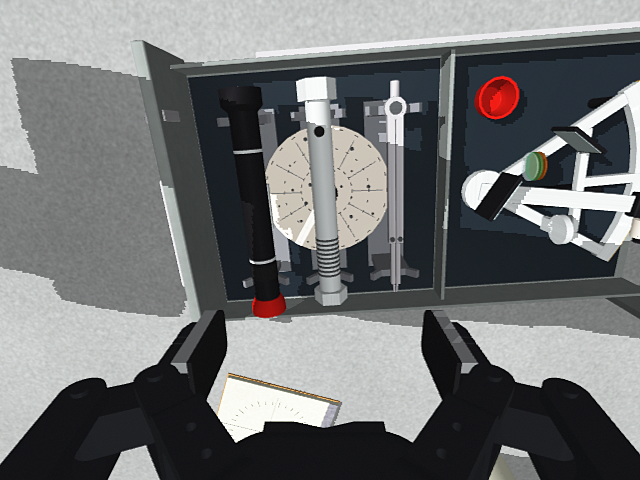

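Wrist view: telescope from (240,88) to (269,312), torch from (316,78) to (331,300), dividers from (395,82) to (396,288), with the finder's nut near (330,190). I fit each axis from the depth points.

```bash
cat > tools.py <<'E'
from h import *
import sys
def fit(C,x0,y0=-15,zlo=55,name=""):
    A=C.reshape(-1,3); A=A[(abs(A[:,0]-x0)<24)&(A[:,2]>zlo)&(A[:,2]<110)&(abs(A[:,1]-y0)<125)]
    if len(A)<50: print(name,"few",len(A)); return
    y=A[:,1]; mid=abs(y-y0)<75
    k,b=np.polyfit(y[mid],A[mid,0],1); res=abs(A[:,0]-k*y-b)<12
    k,b=np.polyfit(y[mid&res],A[mid&res,0],1)
    y1,y2=np.percentile(y,[0.3,99.7]); ym=(y1+y2)/2
    print(name,"n",len(A),"centre x %.1f y %.1f"%(k*ym+b,ym),"len %.0f"%(y2-y1),"yaw off y-axis %.1f deg"%-np.degrees(np.arctan(k)),"ztop %.1f"%np.percentile(A[mid&res,2],95))
if __name__=="__main__":
    s=np.load("w1s.npy",allow_pickle=True).item(); C=cloud("wrist",np.load("w1.npy"),s)
    for n,x in (("tele",494),("torch",564),("div",635)): fit(C,x,name=n)
    print("front",np.round(C[150:250:20,175],0).tolist(), "disc z",np.median(C[200:230,345:370,2]), "floor",np.median(C[90:110,270:285,2]))
    for n in ("top","scene"):
        C=cloud(n,np.load(n+"0.npy"))
        print(n)
        for nn,x in (("tele",494),("torch",564),("div",635)): fit(C,x,name=nn)
E
python3 tools.py
```

```text
tele n 6955 centre x 495.1 y -10.2 len 233 yaw off y-axis 4.4 deg ztop 84.7
torch n 5867 centre x 563.3 y -1.9 len 222 yaw off y-axis 3.9 deg ztop 82.8
div n 3585 centre x 636.2 y -12.9 len 243 yaw off y-axis 3.5 deg ztop 76.4
front [[417.0, 50.0, 74.0], [418.0, 32.0, 83.0], [419.0, 14.0, 91.0], [417.0, -5.0, 93.0], [415.0, -25.0, 95.0]] disc z 18.237933095761974 floor 10.52741675056987
top
tele n 1256 centre x 492.1 y -12.0 len 233 yaw off y-axis 4.0 deg ztop 87.5
torch n 1050 centre x 563.1 y -2.7 len 223 yaw off y-axis 4.0 deg ztop 85.1
div n 630 centre x 637.7 y -15.0 len 248 yaw off y-axis 3.2 deg ztop 79.0
scene
tele n 1846 centre x 498.6 y -11.7 len 235 yaw off y-axis 4.1 deg ztop 85.8
torch n 1589 centre x 567.9 y -2.9 len 224 yaw off y-axis 4.2 deg ztop 83.7
div n 1049 centre x 639.0 y -15.3 len 248 yaw off y-axis 3.5 deg ztop 77.4
```

Estimates agree across the three views: spacing ~71 mm, lengths and heights as expected. I start with the telescope.

```bash
python3 -m crank '[[-0.1,-4,4,-0.07,6],[-0.1,-6.8,8,-0.07,6],[-0.1,-6.8,12,-0.07,6],[-0.1,-6.8,15,-0.07,6],[-0.1,-6.8,18,-0.07,6],[-0.1,-6.8,20,-0.07,6],[-0.1,-6.8,21.5,-0.07,6],[-0.1,-6.8,22.6,-0.07,6],[-0.1,-6.8,22.6,-0.07,6],[-0.1,-6.8,22.6,-0.07,6],[-0.1,-6.8,22.6,-0.07,2],[-0.1,-6.8,22.6,-0.07,2],[-0.1,-6.8,22.6,-0.07,2],[-0.1,-6.8,22.6,-0.07,2],[-0.1,-6.8,22.6,-0.07,2],[-0.1,-6.8,22.6,-0.07,2]]' 40
python3 -c "
from h import *
where(); go(495,-10,215,94.2)"
```

```text
time: 3.35
tool_pos: [492.3, -12.2, 77.8]
tcp_rot: [-179.5, 0.0, 94.0]
ft_force: [-22.7, -3.2, 20.8]
finger_gap: 26.6
grip_force: 38.6
3.35 [492.3 -12.2  77.8] [-1.7954e+02  1.0000e-02  9.4030e+01] ft [-22.7  -3.2  20.8] gap 26.6 grip 38.6
row:  [  0.19   0.18 -13.72] turn -0.003
```

```bash
python3 -m crank '[[0,0,-1,0,2],[0,0,-3,0,2],[0,0,-6,0,2],[0,0,-9,0,2],[0,0,-12,0,2],[2,0.2,-14,0,2],[5,0.6,-14,-0.1,2],[8,1,-14,-0.25,2],[12,1.5,-14,-0.4,2],[16,2,-14,-0.55,2],[20,2.5,-14,-0.7,2],[24,3,-14,-0.85,2],[28,3.5,-14,-1,2],[32,4,-14,-1.15,2],[36,4.5,-14,-1.3,2],[39,5,-14,-1.45,2],[41.5,5.2,-14,-1.571,2],[43.2,5.3,-14,-1.571,2],[44,5.3,-14,-1.571,2],[44,5.3,-14,-1.571,2]]' 40
python3 - <<'E'
from h import *
where(); s=sense(); p,d=snapshot("wrist"); cv2.imwrite("pics/w2.png",p[:,:,::-1]); C=cloud("wrist",d,s)
t,dt=snapshot("top"); cv2.imwrite("pics/t2.png",t[:,:,::-1])
A=C.reshape(-1,3); m=(p.max(2)<60).reshape(-1)&(A[:,2]<30)&(A[:,2]>-10); print(np.percentile(A[m],[2,50,98],axis=0))
E
```

```text
time: 5.35
tool_pos: [517.3, 431.6, 217.2]
tcp_rot: [-180.0, -0.0, -175.9]
ft_force: [-0.9, -0.6, -3.0]
finger_gap: 26.1
grip_force: 40.0
5.35 [517.3 431.6 217.2] [-1.8000e+02 -1.0000e-02 -1.7593e+02] ft [-0.9 -0.6 -3. ] gap 26.1 grip 40.0
[[404.2162671   62.59600597   2.86320311]
 [512.10784033 319.21014806   4.49853086]
 [855.9848107  390.19549096  11.88145908]]
```

View pics/w2.png

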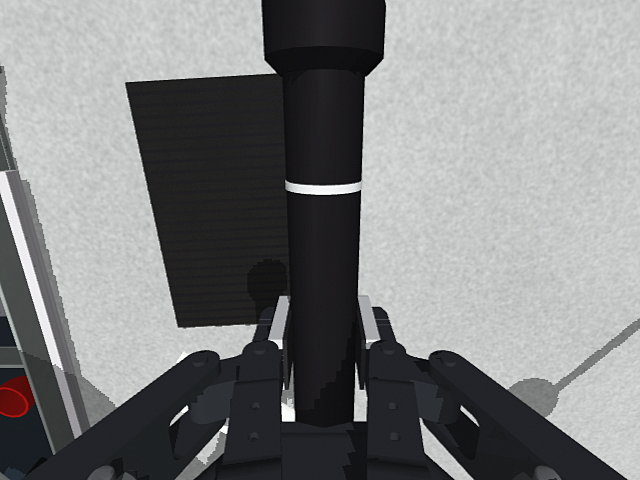

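The telescope is held level, and the mat's near-drawer edge runs from (127,83) to (178,327). I check the mat corners against these pixels.

```bash
python3 - <<'E'
from h import *
for u,v in ((127,83),(178,327),(280,73),(250,323)): print(np.round(ray("wrist",u,v,4),1))
print([np.round(ray("top",u,v,4)[:2],1) for u,v in ((143,239),(220,231),(227,326),(149,335))])
E
```

```text
[410.9 247.9   4. ]
[657.9 276.6   4. ]
[393.4 382.7   4. ]
[647.1 356.8   4. ]
[array([632.8, 471.4]), array([655. , 271.9]), array([412.5, 244.4]), array([388.4, 440.5])]
```

```bash
python3 -m crank '[[0,0,1,-0.04,2],[0,0,4,-0.04,2],[0,0,8,-0.04,2],[0,0,12,-0.04,2],[0,0,15,-0.04,2],[0,0,16.5,-0.04,2],[0,0,17.2,-0.04,2],[0,0,17.7,-0.04,2],[0,0,18,-0.04,2],[0,0,18,-0.04,2],[0,0,18,-0.04,2]]'
```

```text
time: 6.55
tool_pos: [518.4, 431.4, 38.7]
tcp_rot: [179.9, 0.1, -173.7]
ft_force: [0.2, 0.0, -2.6]
finger_gap: 26.5
grip_force: 40.0
```

```bash
python3 -m crank '[[0,0,0.15,0,2],[0,0,0.3,0,2],[0,0,0.38,0,2],[0,0,0.38,0,2],[0,0,0.38,0,2]]'
```

```text
time: 7.05
tool_pos: [518.1, 431.2, 34.6]
tcp_rot: [180.0, 0.1, -173.7]
ft_force: [-2.2, -1.5, 5.8]
finger_gap: 26.8
grip_force: 40.7
```

```bash
python3 -m crank '[[0,0,0,0,5],[0,0,0,0,5],[0,0,0,0,5],[0,0,-1,0,5],[0,0,-3,0,5],[0,0,-7,0,6],[0,0,-12,0,6],[0,0,-17,0,6],[0,-3,-20,0.1,6],[0,-7,-20,0.25,6],[0.1,-12,-20,0.4,6],[0.2,-16,-20,0.55,6],[0.2,-20,-20,0.7,6],[0.3,-24,-20,0.85,6],[0.3,-28,-20,1,6],[0.4,-32,-20,1.15,6],[0.4,-36,-20,1.3,6],[0.5,-40,-20,1.45,6],[0.5,-43.6,-20,1.6,6],[0.5,-43.6,-20,1.608,6]]'
python3 - <<'E'
from h import *
from tools import fit
where(); s=sense(); p,d=snapshot("wrist"); cv2.imwrite("pics/w3.png",p[:,:,::-1]); C=cloud("wrist",d,s)
for n,x in (("torch",561),("div",634)): fit(C,x,name=n)
t,dt=snapshot("top"); cv2.imwrite("pics/t3.png",cv2.resize(t[200:360,120:540,::-1],None,fx=1.9,fy=1.9))
E
```

```text
time: 9.05
tool_pos: [560.9, -7.3, 234.4]
tcp_rot: [179.9, 0.1, 93.7]
ft_force: [0.1, 0.2, 0.4]
finger_gap: 59.4
grip_force: 0.0
9.05 [560.9  -7.3 234.4] [1.7994e+02 1.0000e-01 9.3650e+01] ft [0.1 0.2 0.4] gap 59.4 grip 0.0
torch n 8767 centre x 562.8 y -1.6 len 222 yaw off y-axis 3.8 deg ztop 82.7
div n 5013 centre x 634.7 y 10.5 len 197 yaw off y-axis 3.7 deg ztop 76.4
```

View pics/t3.png

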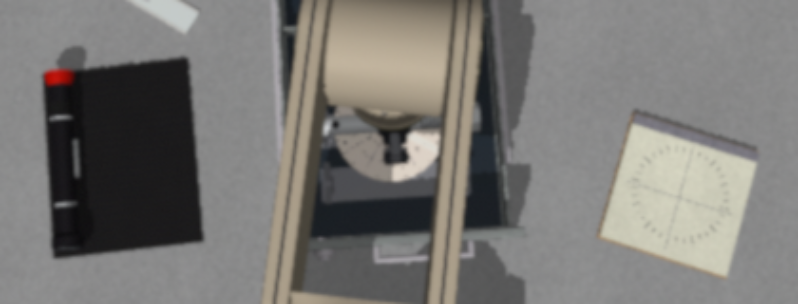

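The telescope lies along the mat's far edge in place. Now the torch.

```bash
python3 -m crank '[[0.2,0.1,4,0,6],[0.5,0.1,8,0,6],[0.5,0.1,12,0,6],[0.5,0.1,14,0,6],[0.5,0.1,15,0,6],[0.5,0.1,15.6,0,6],[0.5,0.1,15.6,0,6],[0.5,0.1,15.6,0,4],[0.5,0.1,15.6,0,2],[0.5,0.1,15.6,0,1.8],[0.5,0.1,15.6,0,1.8],[0.5,0.1,15.6,0,1.8],[0.5,0.1,15.6,0,1.8]]' 40
```

```text
time: 10.45
tool_pos: [563.0, 1.9, 79.2]
tcp_rot: [179.8, 0.0, 94.2]
ft_force: [4.7, 0.4, 6.2]
finger_gap: 22.2
grip_force: 40.4
```

```bash
python3 -m crank '[[0,0,-1,0,1.8],[0,0,-3,0,1.8],[0,0,-6,0,1.8],[0,0,-9,0,1.8],[0,0,-12,0,1.8],[2,-0.1,-14,0,1.8],[5,-0.2,-14,-0.15,1.8],[8,-0.3,-14,-0.3,1.8],[12,-0.4,-14,-0.45,1.8],[16,-0.6,-14,-0.6,1.8],[20,-0.8,-14,-0.75,1.8],[24,-0.9,-14,-0.9,1.8],[28,-1,-14,-1.05,1.8],[31,-1.1,-14,-1.2,1.8],[34,-1.2,-14,-1.35,1.8],[35.5,-1.3,-14,-1.5,1.8],[36,-1.3,-14,-1.605,1.8],[36,-1.3,-14,-1.605,1.8],[36,-1.3,-14,-1.605,1.8]]' 40
python3 -m crank '[[0,0,1,0,1.8],[0,0,4,0,1.8],[0,0,8,0,1.8],[0,0,12,0,1.8],[0,0,15,0,1.8],[0,0,17,0,1.8],[0,0,18,0,1.8],[0,0,18.5,0,1.8],[0,0,18.5,0,1.8],[0,0,18.5,0,1.8]]'
```

```text
time: 12.35
tool_pos: [521.5, 359.5, 216.9]
tcp_rot: [-179.9, -0.1, -174.0]
ft_force: [0.6, 0.3, -1.1]
finger_gap: 22.7
grip_force: 39.9
time: 13.35
tool_pos: [523.0, 360.5, 34.0]
tcp_rot: [179.9, 0.1, -173.9]
ft_force: [-0.5, -1.0, -0.3]
finger_gap: 22.6
grip_force: 39.9
```

```bash
python3 -m crank '[[0,0,0.2,0,1.8],[0,0,0.35,0,1.8],[0,0,0.48,0,1.8],[0,0,0.48,0,1.8],[0,0,0.48,0,1.8]]'
```

```text
time: 13.85
tool_pos: [522.6, 360.4, 29.3]
tcp_rot: [180.0, 0.1, -173.9]
ft_force: [-3.6, -1.6, 8.7]
finger_gap: 22.8
grip_force: 40.9
```

```bash
python3 -m crank '[[0,0,0,0,4.5],[0,0,0,0,4.5],[0,0,0,0,4.5],[0,0,-1,0,4.5],[0,0,-3,0,4.5],[0,0,-7,0,5],[0,0,-12,0,5],[0,0,-17,0,5],[-1,-3,-20,0.1,5],[-2,-7,-20,0.25,5],[-3,-12,-20,0.4,5],[-4,-16,-20,0.55,5],[-5,-20,-20,0.7,5],[-6,-24,-20,0.85,5],[-6.5,-28,-20,1,5],[-7,-32,-20,1.15,5],[-7.2,-35,-20,1.3,5],[-7.2,-37.4,-20,1.45,5],[-7.2,-37.4,-20,1.6,5],[-7.2,-37.4,-20,1.607,5]]'
python3 - <<'E'
from h import *
from tools import fit
where(); s=sense(); p,d=snapshot("wrist"); cv2.imwrite("pics/w4.png",p[:,:,::-1]); C=cloud("wrist",d,s)
fit(C,635,name="div",zlo=62)
E
```

```text
time: 15.85
tool_pos: [633.7, -5.1, 228.3]
tcp_rot: [180.0, -0.0, 93.8]
ft_force: [-0.2, 0.1, 1.0]
finger_gap: 49.6
grip_force: 0.0
15.85 [633.7  -5.1 228.3] [179.98  -0.    93.82] ft [-0.2  0.1  1. ] gap 49.6 grip 0.0
div n 5094 centre x 636.1 y 3.7 len 210 yaw off y-axis 3.5 deg ztop 76.2
```

View pics/w4.png

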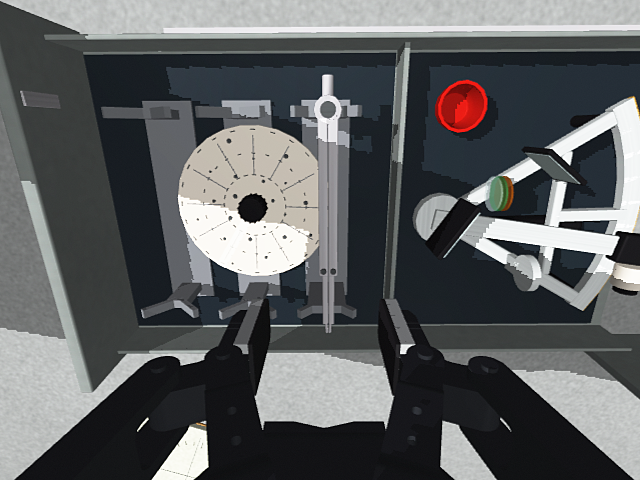

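Dividers from hinge end (328,75) to point (328,332). Empty cradle posts sit at rows ~110 and ~297, with the nut at (253,208).

```bash
python3 - <<'E'
from h import *
a=ray("wrist",328,75,70);b=ray("wrist",328,332,70);print(np.round([a,b,(a+b)/2],1),np.linalg.norm(a-b)); go(635,((a+b)/2)[1],89,94)
print("nut",ray("wrist",253,208,37))
E
```

```text
[[ 628.2  114.1   70. ]
 [ 644.9 -103.3   70. ]
 [ 636.6    5.4   70. ]] 217.9952309378285
row:  [ 0.96  0.2  13.93] turn 0.003
nut [567.76705566   2.35887716  37.        ]
```

```bash
python3 -m crank '[[0.4,0.1,4,0,5],[1,0.3,8,0,5],[1,0.3,11,0,5],[1,0.3,12.5,0,5],[1,0.3,13.5,0,5],[1,0.3,14,0,5],[1,0.3,14,0,5],[1,0.3,14,0,3],[1,0.3,14,0,1],[1,0.3,14,0,1],[1,0.3,14,0,1],[1,0.3,14,0,1],[1,0.3,14,0,1],[1,0.3,14,0,1]]' 40
```

```text
time: 17.3
tool_pos: [637.0, 6.0, 89.3]
tcp_rot: [179.9, 0.0, 94.1]
ft_force: [-0.4, 0.5, 6.5]
finger_gap: 14.3
grip_force: 40.7
```

```bash
python3 -m crank '[[0,0,-0.5,0,1],[0,0,-1.5,0,1],[0,0,-4,0,1],[0,0,-7,0,1],[0,0,-10,0,1],[2,-0.6,-12,0,1],[4,-1.2,-12,-0.12,1],[7,-2.1,-12,-0.27,1],[10,-3,-12,-0.42,1],[13,-3.9,-12,-0.57,1],[16,-4.8,-12,-0.72,1],[19,-5.6,-12,-0.87,1],[22,-6.5,-12,-1.02,1],[25,-7.4,-12,-1.17,1],[27.5,-8.1,-12,-1.32,1],[28.6,-8.5,-12,-1.47,1],[29,-8.5,-12,-1.605,1],[29,-8.5,-12,-1.605,1],[29,-8.5,-12,-1.605,1]]' 40
python3 -m crank '[[0,0,1,0,1],[0,0,4,0,1],[0,0,8,0,1],[0,0,12,0,1],[0,0,15,0,1],[0,0,16.5,0,1],[0,0,17.3,0,1],[0,0,17.6,0,1],[0,0,17.6,0,1],[0,0,17.6,0,1]]'
```

```text
time: 19.2
tool_pos: [530.6, 289.2, 208.0]
tcp_rot: [-180.0, 0.0, -174.2]
ft_force: [-0.0, -0.1, -1.9]
finger_gap: 14.0
grip_force: 39.9
time: 20.2
tool_pos: [531.9, 289.9, 33.6]
tcp_rot: [179.9, 0.2, -174.0]
ft_force: [0.0, 0.3, -1.5]
finger_gap: 14.3
grip_force: 39.9
```

```bash
python3 -m crank '[[0,0,0.2,0,1],[0,0,0.4,0,1],[0,0,0.5,0,1],[0,0,0.5,0,1],[0,0,0.5,0,1]]'
```

```text
time: 20.7
tool_pos: [531.2, 289.7, 28.3]
tcp_rot: [180.0, 0.1, -174.0]
ft_force: [-3.4, -1.3, 9.0]
finger_gap: 13.6
grip_force: 41.1
```

```bash
python3 -m crank '[[0,0,0,0,4],[0,0,0,0,4],[0,0,0,0,4],[0,0,-1,0,4],[0,0,-3,0,4],[0,0,-7,0,5],[0,0,-12,0,5],[0,0,-17,0,5],[0,-3,-20,0.1,5],[-1,-7,-22,0.25,5],[-2,-11,-23,0.4,5],[-3,-15,-23,0.55,5],[-4,-19,-23,0.7,5],[-5,-22,-23,0.85,5],[-5.5,-25,-23,1,5],[-5.5,-28,-23,1.15,5],[-5.5,-29,-23,1.3,5],[-5.5,-29,-23,1.45,5],[-5.5,-29,-23,1.6,5],[-5.5,-29,-23,1.606,5]]'
python3 - <<'E'
from h import *
where(); s=sense(); p,d=snapshot("wrist"); cv2.imwrite("pics/w5.png",p[:,:,::-1]); np.save("w5.npy",d); np.save("w5s.npy",s,allow_pickle=True)
t,dt=snapshot("scene"); cv2.imwrite("pics/s5.png",t[:,:,::-1])
C=cloud("wrist",d,s)
m=(p.max(2)<40)&(abs(C[:,:,2]-37)<8)&(np.hypot(C[:,:,0]-567,C[:,:,1]-2)<25)
print("nut",m.sum(),np.median(C[m],0))
m=(p.min(2)>110)&(abs(C[:,:,2]-15)<8)&(np.hypot(C[:,:,0]-567,C[:,:,1]-2)<90)
w=C[m]; c=cv2.minEnclosingCircle(w[:,:2].astype(np.float32)); print("disc",c)
E
```

```text
time: 22.7
tool_pos: [615.7, 6.5, 257.3]
tcp_rot: [180.0, 0.0, 93.8]
ft_force: [-0.2, -0.2, -0.7]
finger_gap: 50.0
grip_force: 0.0
22.7 [615.7   6.5 257.3] [179.98   0.    93.83] ft [-0.2 -0.2 -0.7] gap 50.0 grip 0.0
nut 460 [566.83318842   2.21675296  39.9135574 ]
disc ((567.0160522460938, 2.038637638092041), 89.97335052490234)
```

View pics/w5.png

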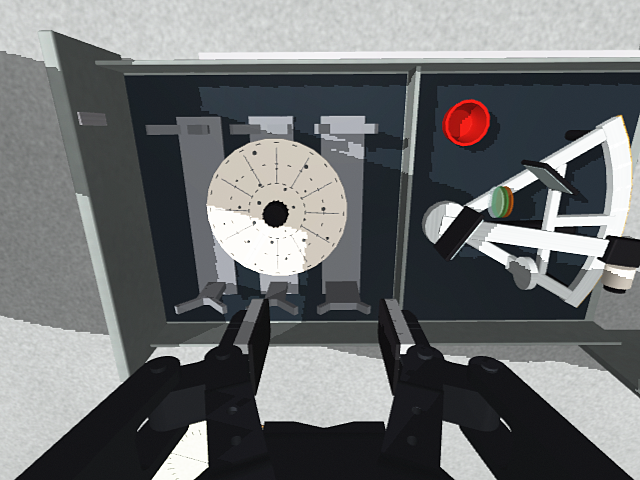

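View pics/s5.png

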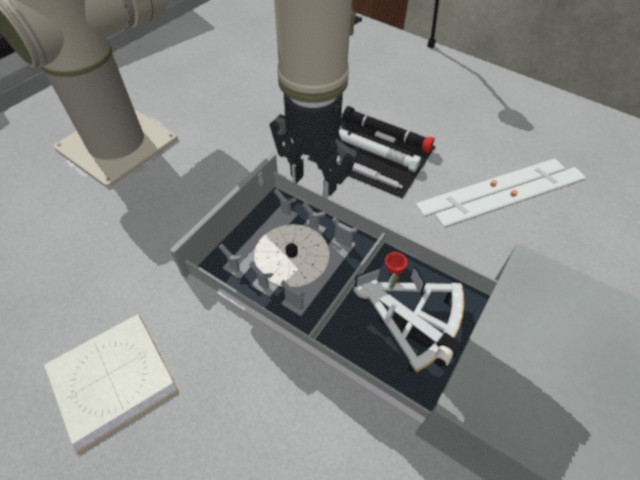

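All three tools lie side by side on the mat. The nut is at (567,2). I overshot in x through a unit slip, which did no harm. Next I measure the empty cradle posts for the return and the move to the nut.

```bash
python3 - <<'E'
from h import *
s=np.load("w5s.npy",allow_pickle=True).item(); C=cloud("wrist",np.load("w5.npy"),s).reshape(-1,3)
for n,x0 in (("tele",494),("torch",564),("div",636)):
    o=[]
    for sg in (1,-1):
        A=C[(abs(C[:,0]-(x0-sg*6))<34)&(abs(C[:,1]-(sg*86))<22)&(C[:,2]>38)&(C[:,2]<90)]
        o.append(np.r_[np.median(A,0),np.percentile(A[:,0],[2,98]),np.percentile(A[:,1],[5,95]),A[:,2].max(),len(A)])
    print(n,np.round(o,1).tolist())
go(567,2.2,120,93.8); go(567,2.2,41,93.8)
E
```

```text
tele [[479.5, 78.0, 63.6, 461.0, 510.4, 73.9, 82.1, 73.9, 608.0], [494.9, -91.0, 59.9, 474.1, 522.4, -97.3, -88.2, 74.0, 616.0]]
torch [[554.8, 83.4, 66.9, 532.1, 582.1, 79.3, 87.9, 77.4, 589.0], [575.9, -84.6, 57.4, 545.8, 594.3, -90.6, -82.5, 76.5, 424.0]]
div [[629.0, 88.7, 66.3, 602.9, 654.3, 84.5, 92.8, 76.9, 637.0], [641.2, -79.7, 64.3, 616.9, 665.4, -86.0, -77.5, 76.3, 849.0]]
row:  [-0.09 -4.89 13.71] turn 0.008
row:  [-0.09 -4.9  21.61] turn 0.008
```

```bash
python3 -m crank '[[-0.1,-3,2,0.008,4.5],[-0.1,-4.9,5,0.008,4.5],[-0.1,-4.9,9,0.008,4.5],[-0.1,-4.9,13,0.008,4.5],[-0.1,-4.9,17,0.008,4.5],[-0.1,-4.9,19.5,0.008,4.5],[-0.1,-4.9,21,0.008,4.5],[-0.1,-4.9,21.6,0.008,4.5],[-0.1,-4.9,21.6,0.008,4.5],[-0.1,-4.9,21.6,0.008,4.5],[-0.1,-4.9,21.6,0.008,3],[-0.1,-4.9,21.6,0.008,1.8],[-0.1,-4.9,21.6,0.008,1.8],[-0.1,-4.9,21.6,0.008,1.8],[-0.1,-4.9,21.6,0.008,1.8],[-0.1,-4.9,21.6,0.008,1.8]]' 30
```

```text
time: 24.4
tool_pos: [568.1, 2.2, 42.5]
tcp_rot: [179.8, 0.0, 93.6]
ft_force: [-2.2, 0.5, 5.0]
finger_gap: 22.5
grip_force: 29.3
```

```bash
python3 -m crank '[[0,0,-0.5,0,1.8],[0,0,-1.5,0,1.8],[0,0,-4,0,1.8],[0,0,-8,0,1.8],[0,0,-12,0,1.8],[0,0,-15,0,1.8],[0,0,-16,0,1.8],[0,0,-16,0,1.8]]' 30
python3 - <<'E'
from h import *
where()
for n,win in (("top",(410,240,550,370)),("scene",(20,300,210,470))):
    p=cv2.imread(f"pics/{n}0.png"); x0,y0,x1,y1=win
    cv2.imwrite(f"pics/pad_{n}.png",cv2.resize(p[y0:y1,x0:x1],None,fx=4,fy=4,interpolation=cv2.INTER_CUBIC)[:600,:780])
a=cv2.imread("pics/pad_top.png");b=cv2.imread("pics/pad_scene.png")
h=max(a.shape[0],b.shape[0]);c=np.zeros((h,a.shape[1]+b.shape[1],3),np.uint8);c[:a.shape[0],:a.shape[1]]=a;c[:b.shape[0],a.shape[1]:]=b
f=min(800/c.shape[1],600/h);print(f,a.shape);cv2.imwrite("pics/pad.png",cv2.resize(c,None,fx=f,fy=f))
E
```

```text
time: 25.2
tool_pos: [568.1, 2.2, 203.0]
tcp_rot: [179.8, 0.0, 93.6]
ft_force: [0.3, 0.2, -2.5]
finger_gap: 22.7
grip_force: 29.7
25.2 [568.1   2.2 203. ] [1.7977e+02 3.0000e-02 9.3560e+01] ft [ 0.3  0.2 -2.5] gap 22.7 grip 29.7
0.6060606060606061 (520, 560, 3)
```

View pics/pad.png

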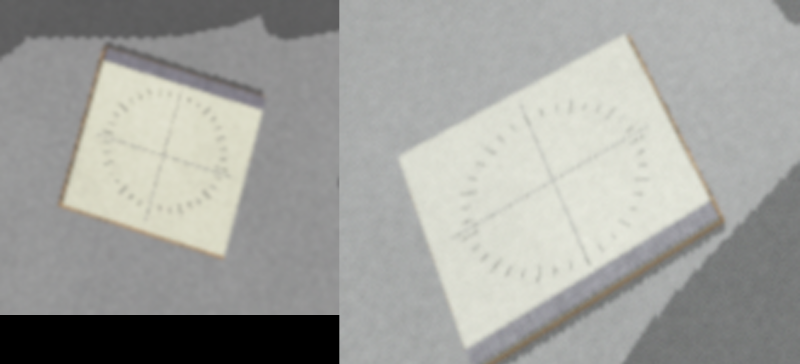

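The pad includes a grey strip at the far edge: top corners in the crop at (105,46), (263,96), (225,257) and (61,206).

```bash
python3 - <<'E'
from h import *
for n,cs,off in (("top",((105,46),(263,96),(225,257),(61,206)),(0,410,240)),("scene",((628,35),(720,215),(473,353),(399,157)),(339,20,300))):
    w=np.array([ray(n,(u-off[0])/2.424+off[1],v/2.424+off[2],8)[:2] for u,v in cs])
    print(n,np.round(w,0).tolist(),"c",w.mean(0).round(1),"sides",[round(float(np.linalg.norm(w[i]-w[i-1]))) for i in range(4)])
go(477,-383,203,93.6)
E
```

```text
top [[585.0, -326.0], [534.0, -487.0], [370.0, -441.0], [420.0, -276.0]] c [ 477.4 -382.5] sides [173, 169, 171, 172]
scene [[427.0, -275.0], [586.0, -325.0], [528.0, -483.0], [375.0, -438.0]] c [ 479.1 -380.5] sides [171, 167, 168, 160]
row:  [-3.788e+01 -1.148e+01 -3.000e-02] turn -0.001
```

```bash
python3 -m crank '[[-1,-0.5,-1,0.12,1.8],[-3,-1.4,-2,0.27,1.8],[-5,-2.3,-2,0.42,1.8],[-7,-3.3,-2,0.57,1.8],[-9,-4.2,-2,0.72,1.8],[-11,-5.2,-2,0.87,1.8],[-13,-6.1,-2,1.02,1.8],[-15,-7.1,-2,1.17,1.8],[-16,-7.5,-2,1.32,1.8],[-16.7,-7.9,-2,1.47,1.8],[-16.7,-7.9,-2,1.62,1.8],[-16.7,-7.9,-2,1.77,1.8],[-16.7,-7.9,-2,1.92,1.8],[-16.7,-7.9,-2,2.07,1.8],[-16.7,-7.9,-2,2.22,1.8],[-16.7,-7.9,-2,2.37,1.8],[-16.7,-7.9,-2,2.52,1.8],[-16.7,-7.9,-2,2.68,1.8],[-16.7,-7.9,-2,2.68,1.8],[-16.7,-7.9,-2,2.68,1.8]]' 30
python3 - <<'E'
from h import *
where(); s=sense(); p,d=snapshot("wrist"); cv2.imwrite("pics/w6.png",p[:,:,::-1]); np.save("w6.npy",d); np.save("w6s.npy",s,allow_pickle=True)
E
```

```text
time: 27.2
tool_pos: [497.6, -168.9, 218.8]
tcp_rot: [179.9, 0.1, -59.8]
ft_force: [-0.6, -0.7, -2.2]
finger_gap: 22.6
grip_force: 29.6
27.2 [ 497.6 -168.9  218.8] [ 1.799e+02  1.400e-01 -5.977e+01] ft [-0.6 -0.7 -2.2] gap 22.6 grip 29.6
```

View pics/w6.png

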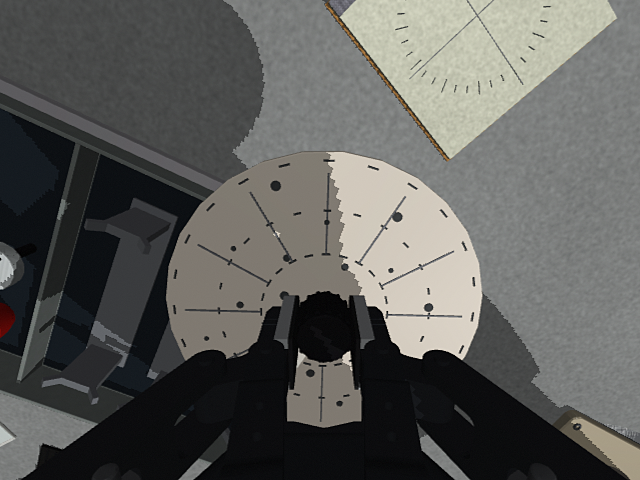

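The pad's near corner is at (449,157), its right corner at (617,16), and the disc is held level. I compute the centre from that edge.

```bash
python3 - <<'E'
from h import *
s=np.load("w6s.npy",allow_pickle=True).item()
A=ray("wrist",449,157,8,s)[:2];B=ray("wrist",617,16,8,s)[:2];C=ray("wrist",337,8,8,s)[:2]
e=B-A;L=np.linalg.norm(e);n=np.array([-e[1],e[0]])/L
if n[0]<0:n=-n
print(A,B,L,"edge2 perp?",(C-A)@e/L, "centre",(A+B)/2+85*n, "rose",ray("wrist",477,18,8,s))
c=(A+B)/2+85*n
go(c[0],c[1],219,-59.8)
E
```

```text
[ 423.91655772 -276.13658861] [ 372.26679601 -438.1466465 ] 170.04398472478238 edge2 perp? 1.1984682108209224 centre [ 479.0757525  -382.95981837] rose [ 471.80462394 -378.4390428     8.        ]
row:  [1.755e+01 1.239e+01 1.000e-02] turn 0.001
```

```bash
python3 -m crank '[[1.5,1,0,0,1.8],[4,2.8,0,0,1.8],[7,4.9,0,0,1.8],[10,7,0,0,1.8],[13,9.1,0,0,1.8],[15.5,10.9,0,0,1.8],[17,12,0,0,1.8],[17.5,12.35,0,0,1.8],[17.5,12.35,1,0,1.8],[17.5,12.35,4,0,1.8],[17.5,12.35,8,0,1.8],[17.5,12.35,12,0,1.8],[17.5,12.35,15,0,1.8],[17.5,12.35,16.5,0,1.8],[17.5,12.35,17,0,1.8],[17.5,12.35,17.2,0,1.8],[17.5,12.35,17.2,0,1.8]]' 30
python3 -c "
from h import *
where(); go(478.7,-382.5,40.5,-59.8)"
```

```text
time: 28.95
tool_pos: [480.0, -383.1, 50.4]
tcp_rot: [-180.0, -0.1, -60.0]
ft_force: [-0.0, 0.1, -0.7]
finger_gap: 22.9
grip_force: 29.6
28.95 [ 480.  -383.1   50.4] [-1.7995e+02 -1.5000e-01 -5.9970e+01] ft [-0.   0.1 -0.7] gap 22.9 grip 29.6
row:  [-0.13  0.09  0.99] turn -0.003
```

```bash
python3 -m crank '[[0,0,0.3,0,1.8],[0,0,0.6,0,1.8],[0,0,0.8,0,1.8],[0,0,0.9,0,1.8],[0,0,0.9,0,1.8],[0,0,0.9,0,1.8]]' 30
```

```text
time: 29.55
tool_pos: [478.9, -382.6, 39.7]
tcp_rot: [180.0, 0.0, -60.0]
ft_force: [-0.3, -0.6, -1.4]
finger_gap: 22.7
grip_force: 29.6
```

```bash
python3 -m crank '[[0,0,0.1,0,1.8],[0,0,0.1,0,1.8],[0,0,0.1,0,1.8]]' 30; python3 -m crank '[[0,0,0.1,0,1.8],[0,0,0.1,0,1.8],[0,0,0.1,0,1.8]]' 30
```

```text
time: 29.85
tool_pos: [478.9, -382.5, 38.7]
tcp_rot: [180.0, 0.0, -60.0]
ft_force: [-0.4, -1.6, -1.6]
finger_gap: 22.8
grip_force: 29.6
time: 30.15
tool_pos: [478.9, -382.5, 37.7]
tcp_rot: [180.0, 0.0, -60.0]
ft_force: [-0.0, -0.4, -0.8]
finger_gap: 22.7
grip_force: 29.7
```

```bash
python3 -m crank '[[0,0,0.1,0,1.8],[0,0,0.1,0,1.8],[0,0,0.1,0,1.8]]' 30; python3 -m crank '[[0,0,0.1,0,1.8],[0,0,0.1,0,1.8],[0,0,0.1,0,1.8]]' 30
python3 - <<'E'
from h import *
p,d=snapshot("scene"); cv2.imwrite("pics/s7.png",cv2.resize(p[280:480,0:260,::-1],None,fx=3,fy=3))
E
```

```text
time: 30.45
tool_pos: [479.0, -382.6, 37.5]
tcp_rot: [180.0, -0.0, -60.0]
ft_force: [-2.7, 1.7, 6.2]
finger_gap: 22.6
grip_force: 30.4
time: 30.75
tool_pos: [479.0, -382.6, 37.5]
tcp_rot: [180.0, 0.0, -60.0]
ft_force: [-6.1, 5.7, 14.5]
finger_gap: 22.9
grip_force: 31.2
```

View pics/s7.png

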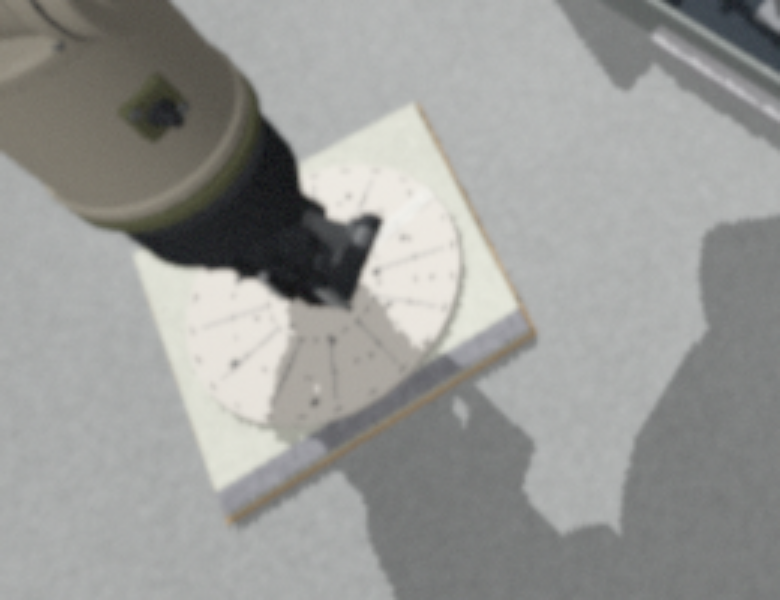

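Contact found (14 N); the disc sits on the pad roughly centred. I release it.

```bash
python3 -m crank '[[0,0,-0.15,0,1.8],[0,0,-0.15,0,4],[0,0,-0.15,0,4],[0,0,-0.15,0,4],[0,0,-0.15,0,4],[0,0,-1,0,4],[0,0,-3,0,4],[0,0,-6,0,4],[0,0,-10,0,4],[-2,0,-15,0,4],[-6,-3,-19,0,4],[-10,-5,-19,0,4],[-12,-5,-19,0,4],[-12,-5,-19,0,4],[-12,-5,-19,0,4]]' 30
python3 - <<'E'
from h import *
where(); s=sense(); p,d=snapshot("wrist"); cv2.imwrite("pics/w8.png",p[:,:,::-1]); np.save("w8s.npy",s,allow_pickle=True); np.save("w8.npy",d)
E
```

```text
time: 32.3
tool_pos: [462.5, -253.5, 226.6]
tcp_rot: [-180.0, -0.1, -59.9]
ft_force: [0.4, 0.2, -0.1]
finger_gap: 39.8
grip_force: 0.0
32.3 [ 462.5 -253.5  226.6] [-1.7997e+02 -9.0000e-02 -5.9940e+01] ft [ 0.4  0.2 -0.1] gap 39.8 grip 0.0
```

View pics/w8.png

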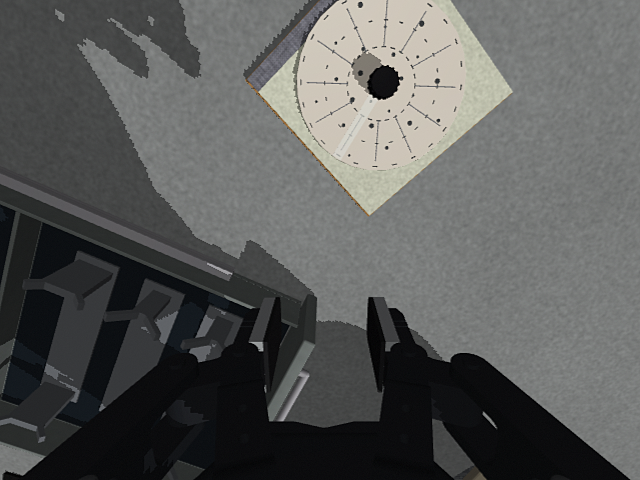

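The pad corners are at (247,80), (369,215) and (512,91), and the nut top at (383,82).

```bash
python3 - <<'E'
from h import *
s=np.load("w8s.npy",allow_pickle=True).item()
l,n,r=[ray("wrist",u,v,8,s)[:2] for u,v in ((248,80),(369,215),(512,91))]
p=cv2.imread("pics/w8.png"); m=np.zeros((480,640),np.uint8); m[50:120,340:430]=(p[50:120,340:430].max(2)<45)
M=cv2.moments(m); u,v=M["m10"]/M["m00"],M["m01"]/M["m00"]; nut=ray("wrist",u,v,33,s)[:2]
c=(l+r)/2; ex=(l-n)/np.linalg.norm(l-n)
print(l,n,r,np.linalg.norm(l-n),np.linalg.norm(r-n),"c",c,"nut",nut,(u,v)); d=nut-c; print("in pad axes",d@ex,d@np.array([-ex[1],ex[0]]))
# torch middle on mat next
go(523,360,235,186.4)
E
```

```text
[ 583.09484082 -325.75324979] [ 422.35368343 -275.2320758 ] [ 372.31803267 -437.32655078] 168.49364587533321 169.6413427399187 c [ 477.70643675 -381.53990029] nut [ 479.52878232 -380.68517152] (382.7529832935561, 81.75417661097852)
in pad axes 1.4822163428488488 1.3618147324175074
row:  [-50.14 -35.96  -0.93] turn 1.983
```

Star finder is within 2 mm of the pad centre and flat. Now the returns; dividers first.

```bash
python3 -m crank '[[-1,-0.8,-1,-0.15,4],[-3,-2.3,-1,-0.3,4],[-5,-3.8,-1,-0.45,4],[-7,-5.3,-1,-0.6,4],[-9,-6.8,-1,-0.75,4],[-11,-8.3,-1,-0.9,4],[-13,-9.8,-1,-1.05,4],[-15,-11.4,-1,-1.2,4],[-17,-13,-1,-1.35,4],[-19,-14.5,-1,-1.5,4],[-21,-16,-1,-1.65,4],[-23,-17.5,-1,-1.8,4],[-25,-19,-1,-1.95,4],[-27,-20.6,-1,-2.1,4],[-29,-22.1,-1,-2.25,4],[-31,-23.6,-1,-2.4,4],[-33,-25.1,-1,-2.55,4],[-35,-26.7,-1,-2.7,4],[-37,-28.2,-1,-2.85,4],[-38,-29,-1,-3,4]]'
python3 -c "
from h import *
where(); go(531.3,289.7,228,186.1)"
```

```text
time: 34.35
tool_pos: [524.3, 221.4, 235.1]
tcp_rot: [-180.0, -0.0, 112.2]
ft_force: [0.4, 0.5, 0.1]
finger_gap: 40.0
grip_force: 0.0
34.35 [524.3 221.4 235.1] [-1.7996e+02 -2.0000e-02  1.1223e+02] ft [0.4 0.5 0.1] gap 40.0 grip 0.0
row:  [6.05 3.23 0.71] turn -1.289
```

```bash
python3 -m crank '[[2,1,0.7,-0.15,4],[4,2,0.7,-0.3,4],[5,2.6,0.7,-0.45,4],[6,3.2,0.7,-0.6,4],[6,3.2,0.7,-0.75,4],[6,3.2,0.7,-0.9,4],[6,3.2,0.7,-1.05,4],[6,3.2,0.7,-1.2,4],[6,3.2,0.7,-1.289,4],[6,3.2,0.7,-1.289,4],[6,3.2,0.7,-1.289,4],[6,3.2,0.7,-1.289,4]]'
python3 - <<'E'
from h import *
where(); go(531.2,289.7,29,186.0)
s=sense(); p,d=snapshot("wrist"); cv2.imwrite("pics/w9.png",p[:,:,::-1])
E
```

```text
time: 35.55
tool_pos: [531.1, 287.7, 228.4]
tcp_rot: [-180.0, -0.0, -174.4]
ft_force: [-0.9, 0.4, 0.4]
finger_gap: 39.7
grip_force: 0.0
35.55 [531.1 287.7 228.4] [-1.7999e+02 -2.0000e-02 -1.7442e+02] ft [-0.9  0.4  0.4] gap 39.7 grip 0.0
row:  [-0.03  0.2  19.94] turn -0.007
```

View pics/w9.png

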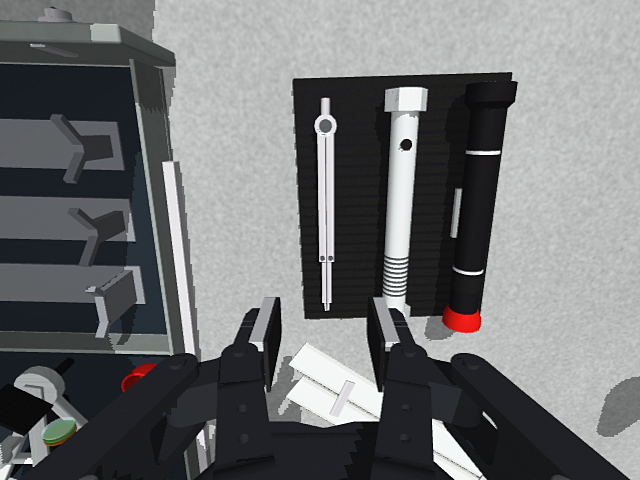

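Tools lie as placed: dividers (326,100–310), torch (405,…), telescope (470,…) standing on its foot. I grasp the dividers.

```bash
python3 -m crank '[[0,0.2,4,0,4],[0,0.2,9,0,4],[0,0.2,14,0,4],[0,0.2,17,0,4],[0,0.2,18.7,0,4],[0,0.2,19.5,0,4],[0,0.2,19.95,0,4],[0,0.2,19.95,0,4],[0,0.2,19.95,0,4],[0,0.2,19.95,0,2],[0,0.2,19.95,0,1],[0,0.2,19.95,0,1],[0,0.2,19.95,0,1],[0,0.2,19.95,0,1]]' 40
python3 -c "
from h import *
where(); go(635.3,4,220,94.2)"
```

```text
time: 37.0
tool_pos: [531.5, 290.5, 30.6]
tcp_rot: [180.0, 0.1, -174.3]
ft_force: [-1.1, -0.3, 6.0]
finger_gap: 14.1
grip_force: 40.0
37.0 [531.5 290.5  30.6] [ 1.7996e+02  1.2000e-01 -1.7426e+02] ft [-1.1 -0.3  6. ] gap 14.1 grip 40.0
row:  [ -7.5  -29.53 -18.94] turn 1.598
```

```bash
python3 -m crank '[[0,0,0,0,2.5],[0,0,0,0,2.5],[0,0,0.25,0,2.5],[0,0,0.25,0,2.5],[0,0,0.25,0,2.5],[0,0,0.25,0,1],[0,0,0.25,0,1],[0,0,0.25,0,1],[0,0,0.25,0,1],[0,0,0.25,0,1]]' 40
python3 -c "
from h import *
where(); go(635.3,4,220,94.2)"
```

```text
time: 38.0
tool_pos: [530.5, 290.0, 26.6]
tcp_rot: [-180.0, -0.0, -174.3]
ft_force: [0.3, 0.4, 0.1]
finger_gap: 14.3
grip_force: 40.1
38.0 [530.5 290.   26.6] [-180.     -0.   -174.26] ft [0.3 0.4 0.1] gap 14.3 grip 40.1
row:  [ -7.56 -29.51 -19.34] turn 1.598
```

```bash
python3 -m crank '[[0,0,-0.5,0,1],[0,0,-2,0,1],[0,0,-5,0,1],[0,0,-9,0,1],[0,0,-13,0,1],[-0.7,-2.8,-15,0.1,1],[-1.4,-5.5,-15,0.25,1],[-2.1,-8.2,-15,0.4,1],[-2.8,-11,-15,0.55,1],[-3.5,-13.7,-15,0.7,1],[-4.2,-16.5,-15,0.85,1],[-4.9,-19.2,-15,1,1],[-5.6,-22,-15,1.15,1],[-6.4,-25,-15,1.3,1],[-7,-27.5,-15,1.45,1],[-7.4,-29,-15,1.57,1],[-7.56,-29.5,-15,1.598,1],[-7.56,-29.5,-15,1.598,1],[-7.56,-29.5,-15,1.598,1]]' 40
python3 - <<'E'
from h import *
where(); s=sense(); go(635.3,4,89,94.2)
p,d=snapshot("wrist"); C=cloud("wrist",d,s); zt=s["tool_pos"][2]
A=C.reshape(-1,3); A=A[(abs(A[:,0]-635)<20)&(A[:,2]>zt-35)&(A[:,2]<zt-5)&(A[:,1]>20)&(A[:,1]<160)]
print(len(A),np.percentile(A[:,1],[95,99.5]),np.polyfit(A[:,1],A[:,0],1),"tilt",np.polyfit(A[:,1],A[:,2],1))
cv2.imwrite("pics/w10.png",p[:,:,::-1])
E
```

```text
time: 39.9
tool_pos: [635.1, 4.9, 177.1]
tcp_rot: [180.0, -0.0, 94.4]
ft_force: [0.7, 0.6, -1.2]
finger_gap: 14.3
grip_force: 40.0
39.9 [635.1   4.9 177.1] [ 1.7999e+02 -2.0000e-02  9.4370e+01] ft [ 0.7  0.6 -1.2] gap 14.3 grip 40.0
row:  [-0.1   0.01  8.81] turn 0.003
8876 [105.23963677 110.87326405] [-7.61885114e-02  6.35040484e+02] tilt [-7.90966539e-03  1.65003439e+02]
```

View pics/w10.png

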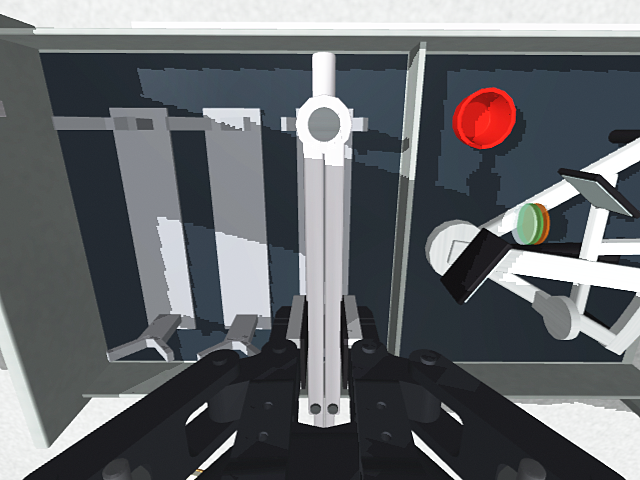

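The dividers are level and centred over their cradle (posts at ~(325,124)). Lowering.

```bash
python3 -m crank '[[0,0,1,0,1],[0,0,3,0,1],[0,0,5,0,1],[0,0,7,0,1],[0,0,8,0,1],[0,0,8.4,0,1],[0,0,8.6,0,1],[0,0,8.6,0,1],[0,0,8.6,0,1]]' 40
python3 -m crank '[[0,0,0.15,0,1],[0,0,0.3,0,1],[0,0,0.3,0,1],[0,0,0.3,0,1]]'
```

```text
time: 40.85
tool_pos: [636.0, 4.1, 91.9]
tcp_rot: [179.9, 0.0, 94.2]
ft_force: [-0.4, 0.3, -1.2]
finger_gap: 14.4
grip_force: 40.0
time: 41.25
tool_pos: [635.2, 4.1, 87.7]
tcp_rot: [-180.0, -0.0, 94.2]
ft_force: [0.5, -0.2, -1.2]
finger_gap: 14.6
grip_force: 40.0
```

```bash
python3 -m crank '[[0,0,0.1,0,1],[0,0,0.1,0,1],[0,0,0.1,0,1]]' 40
python3 -m crank '[[0,0,0.1,0,1],[0,0,0.1,0,1],[0,0,0.1,0,1]]' 40
```

```text
time: 41.55
tool_pos: [635.4, 4.0, 87.6]
tcp_rot: [180.0, 0.0, 94.2]
ft_force: [-3.4, -0.4, 6.2]
finger_gap: 14.3
grip_force: 40.8
time: 41.85
tool_pos: [635.4, 4.0, 87.6]
tcp_rot: [180.0, 0.0, 94.2]
ft_force: [-7.9, 0.1, 12.0]
finger_gap: 14.3
grip_force: 41.6
```

```bash
python3 -m crank '[[0,0,-0.1,0,3.5],[0,0,-0.1,0,3.5],[0,0,-0.1,0,3.5],[0,0,-1,0,3.5],[0,0,-4,0,3.5],[0,0,-9,0,4],[2,-0.5,-12,0,4.5],[5,-1.2,-14,-0.15,4.5],[9,-2.1,-14,-0.3,4.5],[13,-3.1,-14,-0.45,4.5],[17,-4,-14,-0.6,4.5],[21,-5,-14,-0.75,4.5],[25,-5.9,-14,-0.9,4.5],[29,-6.9,-14,-1.05,4.5],[32,-7.6,-14,-1.2,4.5],[35,-8.3,-14,-1.35,4.5],[36.4,-8.6,-14,-1.5,4.5],[36.4,-8.6,-14,-1.604,4.5],[36.4,-8.6,-14,-1.604,4.5],[36.4,-8.6,-14,-1.604,4.5]]' 40
python3 -c "
from h import *
where(); go(522.6,360.4,29.8,186.1)"
```

```text
time: 43.85
tool_pos: [523.0, 360.7, 226.1]
tcp_rot: [180.0, 0.0, -174.1]
ft_force: [0.6, 0.7, 0.4]
finger_gap: 45.1
grip_force: 0.0
43.85 [523.  360.7 226.1] [ 1.8000e+02  2.0000e-02 -1.7411e+02] ft [0.6 0.7 0.4] gap 45.1 grip 0.0
row:  [ 0.05 -0.03 19.63] turn -0.004
```

```bash
python3 -m crank '[[0,0,4,0,4.5],[0,0,9,0,4.5],[0,0,14,0,4.5],[0,0,17,0,4.5],[0,0,18.7,0,4.5],[0,0,19.4,0,4.5],[0,0,19.6,0,4.5],[0,0,19.6,0,4.5],[0,0,19.6,0,3],[0,0,19.6,0,1.8],[0,0,19.6,0,1.8],[0,0,19.6,0,1.8],[0,0,19.6,0,1.8],[0,0,19.6,0,1.8]]' 40
python3 -c "
from h import *
where(); go(563,1.5,185,94.2)"
```

```text
time: 45.25
tool_pos: [524.3, 361.6, 32.0]
tcp_rot: [179.9, 0.2, -173.9]
ft_force: [-0.7, -1.5, 6.3]
finger_gap: 22.8
grip_force: 39.1
45.25 [524.3 361.6  32. ] [ 179.92    0.18 -173.92] ft [-0.7 -1.5  6.3] gap 22.8 grip 39.1
row:  [ -0.08 -36.2  -15.35] turn 1.604
```

```bash
python3 -m crank '[[0,0,0,0,1.8],[0,0,0,0,1.8]]' 40
```

```text
time: 45.45
tool_pos: [524.3, 361.6, 32.0]
tcp_rot: [179.9, 0.2, -173.9]
ft_force: [-0.6, -0.8, 7.7]
finger_gap: 22.5
grip_force: 39.1
```

```bash
python3 -m crank '[[0,0,-0.5,0,1.8],[0,0,-2,0,1.8],[0,0,-5,0,1.8],[0,0,-9,0,1.8],[0,0,-13,0,1.8],[0,-3,-15,0.1,1.8],[0,-6,-15,0.25,1.8],[0,-9,-15,0.4,1.8],[0,-12,-15,0.55,1.8],[0,-15,-15,0.7,1.8],[0,-18,-15,0.85,1.8],[0,-22,-15,1,1.8],[0,-26,-15,1.15,1.8],[0,-30,-15,1.3,1.8],[0,-33,-15,1.45,1.8],[0,-35.3,-15,1.57,1.8],[0,-36.3,-15,1.604,1.8],[0,-36.3,-15,1.604,1.8],[0,-36.3,-15,1.604,1.8]]' 40
cat > held.py <<'E'
from h import *
import sys
x0,yt=float(sys.argv[1]),float(sys.argv[2])
where(); s=sense(); go(x0,yt,90,94.2)
p,d=snapshot("wrist"); C=cloud("wrist",d,s); zt=s["tool_pos"][2]
A=C.reshape(-1,3); A=A[(abs(A[:,0]-x0)<30)&(A[:,2]>zt-40)&(A[:,2]<zt+25)&(A[:,1]>25)&(A[:,1]<180)]
m=A[:,1]<90
print(len(A),"end y",np.percentile(A[:,1],[95,99.5]),"x=",np.polyfit(A[m,1],A[m,0],1),"tilt",np.polyfit(A[m,1],A[m,2],1))
B=C.reshape(-1,3); B=B[(abs(B[:,0]-x0+6)<34)&(abs(B[:,1]-82)<25)&(B[:,2]>38)&(B[:,2]<90)]
print("left post",len(B),np.percentile(B,[2,50,98],axis=0).round(1).tolist())
cv2.imwrite(f"pics/held{int(x0)}.png",p[:,:,::-1])
E
python3 held.py 563.4 0
```

```text
time: 47.35
tool_pos: [561.4, 0.7, 180.0]
tcp_rot: [180.0, -0.0, 94.3]
ft_force: [-0.0, 0.6, -1.7]
finger_gap: 22.7
grip_force: 39.6
47.35 [561.4   0.7 180. ] [ 1.7999e+02 -3.0000e-02  9.4330e+01] ft [-0.   0.6 -1.7] gap 22.7 grip 39.6
row:  [-0.09  0.2   9.  ] turn 0.002
20134 end y [112.38983535 114.94741016] x= [-7.58037107e-02  5.61011043e+02] tilt [6.13922637e-03 1.77857162e+02]
left post 229 [[531.1, 78.4, 71.4], [577.4, 84.2, 74.1], [582.8, 88.6, 76.4]]
```

```bash
python3 -m crank '[[-0.1,0.1,1,0,1.8],[-0.2,0.2,3,0,1.8],[-0.2,0.2,5,0,1.8],[-0.2,0.2,7,0,1.8],[-0.2,0.2,8.5,0,1.8],[-0.2,0.2,9,0,1.8],[-0.2,0.2,9.3,0,1.8],[-0.2,0.2,9.3,0,1.8],[-0.2,0.2,9.3,0,1.8]]' 40
python3 -m crank '[[0,0,0.2,0,1.8],[0,0,0.4,0,1.8],[0,0,0.4,0,1.8],[0,0,0.4,0,1.8]]'
```

```text
time: 48.3
tool_pos: [564.4, -2.0, 87.8]
tcp_rot: [179.9, 0.0, 94.2]
ft_force: [-0.0, 0.4, -1.4]
finger_gap: 22.1
grip_force: 39.6
time: 48.7
tool_pos: [563.5, -2.0, 82.7]
tcp_rot: [-180.0, -0.0, 94.2]
ft_force: [0.2, -0.3, -0.7]
finger_gap: 22.8
grip_force: 39.6
```

```bash
python3 -m crank '[[0,0,0.1,0,1.8],[0,0,0.1,0,1.8],[0,0,0.1,0,1.8]]' 40
python3 -m crank '[[0,0,0.1,0,1.8],[0,0,0.1,0,1.8],[0,0,0.1,0,1.8]]' 40
```

```text
time: 49.0
tool_pos: [563.7, -2.0, 82.2]
tcp_rot: [180.0, 0.0, 94.2]
ft_force: [-2.9, -0.9, 4.8]
finger_gap: 22.6
grip_force: 40.1
time: 49.3
tool_pos: [563.8, -2.0, 82.0]
tcp_rot: [180.0, 0.0, 94.2]
ft_force: [-6.8, 0.9, 12.5]
finger_gap: 22.5
grip_force: 41.0
```

```bash
python3 -m crank '[[0,0,-0.1,0,4.5],[0,0,-0.1,0,4.5],[0,0,-0.1,0,4.5],[0,0,-1,0,4.5],[0,0,-4,0,4.5],[0,0,-9,0,4.5],[3,-0.1,-12,0,5],[7,-0.2,-14,-0.15,5],[11,-0.4,-14,-0.3,5],[15,-0.5,-14,-0.45,5],[19,-0.6,-14,-0.6,5],[23,-0.7,-14,-0.75,5],[27,-0.9,-14,-0.9,5],[31,-1,-14,-1.05,5],[35,-1.1,-14,-1.2,5],[39,-1.2,-14,-1.35,5],[42.5,-1.4,-14,-1.5,5],[43.5,-1.4,-14,-1.607,5],[43.5,-1.4,-14,-1.607,5],[43.5,-1.4,-14,-1.607,5]]' 40
python3 -c "
from h import *
where(); go(518.1,431.2,34.6,186.3)"
```

```text
time: 51.3
tool_pos: [517.9, 430.5, 220.8]
tcp_rot: [-180.0, 0.0, -173.9]
ft_force: [-0.8, -0.2, -0.2]
finger_gap: 50.3
grip_force: 0.0
51.3 [517.9 430.5 220.8] [-179.98    0.   -173.92] ft [-0.8 -0.2 -0.2] gap 50.3 grip 0.0
row:  [-0.03  0.07 18.62] turn -0.004
```

```bash
python3 -m crank '[[0,0.1,4,0,5],[0,0.1,9,0,5],[0,0.1,13,0,5],[0,0.1,16,0,5],[0,0.1,17.7,0,5],[0,0.1,18.4,0,5],[0,0.1,18.6,0,5],[0,0.1,18.6,0,5],[0,0.1,18.6,0,3.5],[0,0.1,18.6,0,2],[0,0.1,18.6,0,2],[0,0.1,18.6,0,2],[0,0.1,18.6,0,2],[0,0.1,18.6,0,2]]' 40
python3 -c "
from h import *
where(); go(492,-9,185,94.2)"
```

```text
time: 52.7
tool_pos: [518.9, 432.6, 37.0]
tcp_rot: [179.9, 0.2, -173.7]
ft_force: [-1.2, -1.4, 6.9]
finger_gap: 26.8
grip_force: 39.6
52.7 [518.9 432.6  37. ] [ 1.7992e+02  1.6000e-01 -1.7374e+02] ft [-1.2 -1.4  6.9] gap 26.8 grip 39.6
row:  [  7.45 -43.59 -14.88] turn 1.607
```

```bash
python3 -m crank '[[0,0,-0.5,0,2],[0,0,-2,0,2],[0,0,-5,0,2],[0,0,-9,0,2],[0.4,-2.5,-13,0,2],[1,-6,-15,0.1,2],[1.7,-10,-15,0.25,2],[2.4,-14,-15,0.4,2],[3.1,-18,-15,0.55,2],[3.8,-22,-15,0.7,2],[4.4,-26,-15,0.85,2],[5.1,-30,-15,1,2],[5.8,-34,-15,1.15,2],[6.4,-37.5,-15,1.3,2],[7,-41,-15,1.45,2],[7.3,-43,-15,1.57,2],[7.45,-43.6,-15,1.607,2],[7.45,-43.6,-15,1.607,2],[7.45,-43.6,-15,1.607,2]]' 40
python3 held.py 492 -9
```

```text
time: 54.6
tool_pos: [491.3, -8.9, 185.1]
tcp_rot: [180.0, -0.0, 94.3]
ft_force: [0.0, 0.3, -2.4]
finger_gap: 26.8
grip_force: 40.0
54.6 [491.3  -8.9 185.1] [ 1.7997e+02 -3.0000e-02  9.4340e+01] ft [ 0.   0.3 -2.4] gap 26.8 grip 40.0
row:  [-0.02  0.06  9.51] turn 0.002
22633 end y [104.89025377 108.27149003] x= [-7.97933450e-02  4.90325023e+02] tilt [8.27305703e-04 1.85843001e+02]
left post 35 [[459.0, 75.9, 69.0], [510.1, 80.5, 70.3], [511.1, 83.8, 72.0]]
```

```bash
python3 -m crank '[[0,0.1,1,0,2],[0,0.1,3,0,2],[0,0.1,5,0,2],[0,0.1,7,0,2],[0,0.1,8.7,0,2],[0,0.1,9.4,0,2],[0,0.1,9.7,0,2],[0,0.1,9.7,0,2],[0,0.1,9.7,0,2]]' 40
python3 -m crank '[[0,0,0.2,0,2],[0,0,0.4,0,2],[0,0,0.4,0,2],[0,0,0.4,0,2]]'
```

```text
time: 55.55
tool_pos: [492.9, -9.5, 88.6]
tcp_rot: [179.9, 0.0, 94.2]
ft_force: [-0.7, 0.2, -3.3]
finger_gap: 26.6
grip_force: 39.9
time: 55.95
tool_pos: [492.2, -9.6, 83.7]
tcp_rot: [180.0, 0.0, 94.2]
ft_force: [0.1, 1.0, -3.4]
finger_gap: 26.6
grip_force: 39.9
```

```bash
python3 -m crank '[[0,0,0.1,0,2],[0,0,0.2,0,2],[0,0,0.2,0,2],[0,0,0.2,0,2]]' 40
python3 -m crank '[[0,0,0.1,0,2],[0,0,0.1,0,2],[0,0,0.1,0,2]]' 40
python3 -m crank '[[0,0,0.1,0,2],[0,0,0.1,0,2],[0,0,0.1,0,2]]' 40
```

```text
time: 56.35
tool_pos: [492.1, -9.6, 81.6]
tcp_rot: [-180.0, -0.0, 94.2]
ft_force: [0.3, 0.1, -3.2]
finger_gap: 26.5
grip_force: 39.9
time: 56.65
tool_pos: [492.3, -9.6, 81.2]
tcp_rot: [-180.0, 0.0, 94.2]
ft_force: [-4.7, 1.1, 5.9]
finger_gap: 26.7
grip_force: 40.6
time: 56.95
tool_pos: [492.4, -9.6, 81.1]
tcp_rot: [-180.0, 0.0, 94.2]
ft_force: [-9.4, 1.7, 14.8]
finger_gap: 26.5
grip_force: 41.7
```

Seated. I release, retreat upward and check.

```bash
python3 -m crank '[[0,0,-0.1,0,4.8],[0,0,-0.1,0,4.8],[0,0,-0.1,0,4.8],[0,0,-0.1,0,4.8],[0,0,-1,0,4.8],[0,0,-4,0,4.8],[0,0,-9,0,4.8],[0,0,-14,0,4.8],[0,2,-18,0,4.8],[-0.3,6,-22,0,4.8],[-0.3,6.8,-22,0,4.8],[-0.3,6.8,-22,0,4.8],[-0.3,6.8,-22,0,4.8]]' 40
python3 - <<'E'
from h import *
from tools import fit
where(); s=sense(); p,d=snapshot("wrist"); cv2.imwrite("pics/w12.png",p[:,:,::-1]); C=cloud("wrist",d,s)
for n,x in (("tele",492),("torch",563),("div",635)): fit(C,x,name=n,y0=0)
E
```

```text
time: 58.25
tool_pos: [559.6, -7.6, 299.1]
tcp_rot: [-179.9, -0.0, 94.2]
ft_force: [-0.1, -0.5, -0.4]
finger_gap: 48.0
grip_force: 0.0
58.25 [559.6  -7.6 299.1] [-1.7991e+02 -1.0000e-02  9.4190e+01] ft [-0.1 -0.5 -0.4] gap 48.0 grip 0.0
tele n 6850 centre x 494.4 y -5.2 len 230 yaw off y-axis 4.2 deg ztop 84.7
torch n 6105 centre x 563.0 y -1.4 len 226 yaw off y-axis 4.2 deg ztop 83.0
div n 3626 centre x 634.3 y 4.5 len 209 yaw off y-axis 4.3 deg ztop 76.4
```

View pics/w12.png

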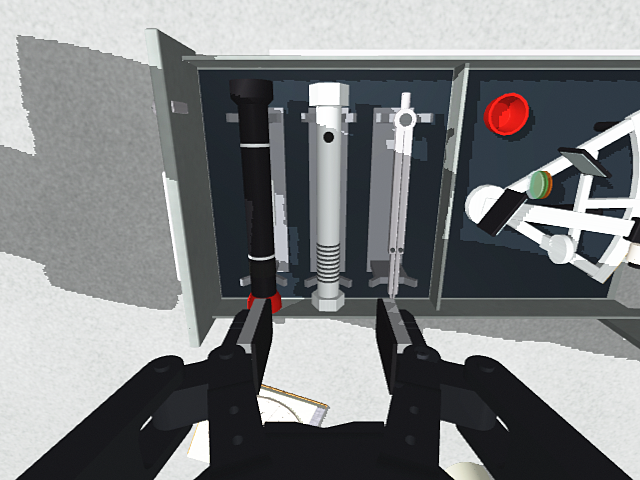

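All three tools are home: heights match the start, and centres are within about 3 mm of the cradles. Handing in.

```bash
python3 -c "
from bench import hand_in
print(hand_in())"
```

```text
the job is handed in; nothing more can be done
None
```

The job is handed in at about 58 s of the 147 s: the star finder lies on the pad within about 2 mm of its centre, and the dividers, telescope and torch measured within about 3 mm of their cradle centres; the verdict was not shown.

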